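# Lock the microtome handwheel and load a wax block

## Robot

A 7-joint arm with a two-finger parallel gripper is mounted at the origin on a cart in front of the work surface, level with it; the furniture and walls round the work are solid. World frame = base frame: x ahead of the robot, y to its left, z up, the work surface at z = 0. Lengths are in m, angles in rad, forces in N, time in s.
With the tool pointing down it reaches from about 0.425 to 0.875 m from the base axis. Payload 4.7 kg.
Tool frame: the origin (TCP) lies between the finger pads; the fingertips stand 14 mm ahead of it and the grasp point (between the pads) lies 5 mm behind it; z points along the fingers, y is the line along which they close (so a half turn about z gives the same grasp; the last joint's range is limited). The gripper opens to 87 mm and grips with 3 to 60 N. Pads are 19 mm wide; open, the fingers measure 117 mm over their backs; the gripper's body (75 mm by 190 mm) begins 51 mm behind the grasp point.
Start: joints at [1.357, 0.321, -0.07, 1.45, 0.023, 1.371, -0.057], TCP at [0.147, -0.633, 0.237] pointing down, gripper open.
Joint ranges: [-2.86, 2.86], [-0.3, 2.09], [-1.38, 1.24], [0.06, 2.45], [-1.56, 4.7], [0.09, 2.05], [-2.69, 2.69]. Speed limits (rad/s): [2.57, 2.57, 3.14, 3.14, 3.14, 3.14, 3.14].

## Interface

Orientations are given as a rotation vector (axis times angle).
In Python, from bench import ctrl gives the robot as it stands.
- The arm moves only by the tool step_arm, never from a script. Its argument "commands" is a list of rows, each an object with "travel": the shift along the tool's x, y, z in m, a list of three; "turn": the turn, a rotation vector about the tool's x, y, z in degrees, a list of three. A call has 1 to 5 rows; each row is the pose to reach, as a shift and turn from the pose commanded when the call began, along the tool's axes at that moment; what a row does not reach only later rows make up. A row lasts 1/10 s, in which the tool goes at most 50 mm and 8.59 degrees, less where a joint would pass 70% of its speed; a pose out of reach is approached as far as the arm can. A call with a gripper value outside its range is refused whole. "gripper" is the opening, from 0 (shut) to 1 (fully open), set as the call begins (left out, the last holds). The fingers move at their own pace and stop on an object; "force" is the grip in N (left out, the last holds). Time passes only in rows, so rows that repeat a pose let the fingers close. It gives the time, the measured TCP pose, the force, the opening and the grip force at its end, in the units of the state.
- ctrl.get_state(): the state, without advancing time (a new reading comes with each control period).
- ctrl.get_image(name): name is "side" or "top"; returns the picture (480x640x3 uint8, red, green, blue); there is no depth.
- ctrl.camera_model(name): a dict with "fx", "fy", "cx", "cy" (pixels), "R" (3x3) and "t" (3): a world point X has camera coordinates R X + t. Camera axes: x right, y down, z forward; pixel columns grow to the right and rows downward; lengths in m; the calibration is good to about 2 mm. A picture is of the moment at which its call begins. camera_model takes no time and is no camera call.
- ctrl.close_job(): hands the job in; it is judged then, once.
The state is a dict: "time": time; "joint_positions": joint angles; "qd": joint speeds; "joint_torque": joint torques, N m; "position": TCP position; "tool_rot": TCP orientation; "ft_force": force on the tool from outside, world axes, zero at the start; "torque": the same for the moment, N m; "grip_width": opening from 0.0 (shut) to 1.0 (fully open); "grip_force": force on a finger pad.
Only numpy, scipy, OpenCV 4.12 (cv2) and the standard library are available. Lean on these libraries where they do the work, as an engineer would, in place of code of your own. Each camera call takes 0.05 s, during which the arm holds its last target. There are 200 camera calls.

## Task

Get the microtome ready for cutting: with a light fingertip drag on the rubber rim, turn the free-running handwheel until its white mark comes round to the top and the spring lock pin snaps home. Then, with the wheel locked, take the cassette that carries the wax block out of the rack and push it down, wax towards the knife, into the clamp of the specimen head until it is fully home, and let go. Never press hard on the wheel or the clamp, and leave the empty cassette in the rack and the other things on the bench where they are.

Things in the scene. Friction and masses are not known exactly. Their poses are not given: they have to be found in the camera images.
- wheel_top (a point): Highest point of the handwheel's rim (does not turn). Level frame: x from the microtome's front (knife, head) to its back, y to its left. The wheel, a disc 160 mm in diameter, 26 mm wide, with a black ribbed rubber rim, stands on the microtome's right side, which faces the robot aslant; the rim here runs along x. The housing beside it is 13 mm lower, 29 mm to the left of the rim.
- wheel_axis (a point): Middle of the wheel on its level axle, 80 mm below wheel_top; same frame, the axle along y. The wheel spins freely both ways and coasts. Where the mark starts is not given: 60 to 165 degrees from the top, on the knife's side, so pushing the top to +x is the short way. Pressing with 4 to 10 N drags it (the rubber-mounted axle gives about 1 mm at 15 N); over 25 N is too hard: touch down slowly.
- lock_pin (a joint): Travel of the spring lock pin (m): steel pin with a black 22 mm knob, at axle height on the knife's side of the wheel. 0: held out, riding on the collar behind the wheel. 0.007: home in the collar's only notch; it snaps in by itself when the white line across the rim is on top, locks the wheel, and the specimen head is then at its highest.
- clamp_seat (a point): Centre of the clamp's floor on the specimen head at the microtome's front; the wheel raises and lowers it by 24 mm. x from the knife into the microtome, y across, z up. Open above, mouth 14 mm over this floor: cheeks 42 mm apart in y, flared; front lips 4.5 mm to -x with a window for the wax; behind, a sprung jaw leaves 7 mm and yields to the cassette.
- head: The specimen head with that clamp; origin and axes as clamp_seat. Pushing the 8 mm cassette down past the sprung jaw takes some 3 to 12 N, then it stops on the floor (more than 25 N is too hard); the jaw then holds it by friction. Seated, block_mid is 14 mm above clamp_seat and within 1 mm of it in x and y.
- block_mid (a point): Centre of the white cassette with the wax block: 8 mm thick (x), 40 mm wide (y), 28 mm high (z), 30 g; the wax, 26 x 17 mm, stands out 7 mm from its -x face (roughly to the robot in the rack, to the knife in the clamp). It stands upright, its lowest 9 mm in a rack slot. Grip it across the 40 mm by its upper 11 mm, to stay clear of rack and clamp.
- wax_face (a point): Middle of the wax block's outer face: 10.7 mm to -x and 5.5 mm above block_mid.
- empty_mid (a point): Centre of the other cassette in the rack: same size, but empty, without wax. It stays where it is.
- block: The cassette with the wax; origin at the centre of its underside, axes as block_mid.
- microtome: The whole microtome, 310 x 210 mm base, fixed to the bench; origin under the middle of its base, axes as wheel_top; the specimen head and knife are at its -x end. Carry things over it at about 0.25 m: that clears the wheel, and higher up the wrist may meet the shelf above the back of the bench, whose front edge is at x = 0.6, z = 0.6.
- cassette_rack: Fixed aluminium block, 92 x 50 x 21 mm, with two slots along its y, 57 mm apart, whose floors are 12 mm above the bench; origin at the centre of its underside.
- coverslips: Small box of cover slips, 30 x 30 x 14 mm; bystander.
Mind the look-alikes: they are no part of the job. What is shaped like the block but purple is not meant.

How it is judged:
On the way, in this order (a step that is already met when the one before it is completed fails the run):
1. the wheel is turned until the spring lock pin drops home (at least 5 mm) (value of joint lock_pin above 0.005 m), for 0.3 s.
2. with the wheel locked, the wax-block cassette is lifted clear of the rack (value of joint lock_pin above 0.005 m and height (world z) of block_mid above 0.05 m and horizontal distance between block_mid and clamp_seat above 0.03 m), for 0.1 s.
At the end, for the whole second after the job is handed in: The lock pin is at least 5 mm in its notch and the wax-block cassette rests in the head's clamp, wax to the knife: centre within 4 mm of the clamp's centre seen from above, underside within 2.5 mm of its floor, upright and square within 6 degrees, at rest (value of joint lock_pin above 0.005 m and z of block_mid in the frame of clamp_seat between 0.011 and 0.0165 m and horizontal distance between block_mid and clamp_seat below 0.004 m and x of wax_face in the frame of clamp_seat below -0.005 m and angle between the z axis of block_mid and the z axis of clamp_seat, either way round below 0.1 rad and angle between the x axis of block_mid and the x axis of clamp_seat, either way round below 0.12 rad and linear speed of block below 0.02 m/s); the robot touches nothing.
It fails at once if the fingers or the arm press on the microtome or its handwheel with more than 25 N (contact force between any of the fingers, the arm and microtome above 25 N).
It fails at once if the block is pressed on the specimen head with more than 25 N (contact force between block and head above 25 N).
It fails at once if the empty cassette is moved more than 15 mm (distance of empty_mid from where it was at the start of the episode above 0.015 m).
It fails at once if the cover-slip box is moved more than 20 mm (distance of coverslips from where it was at the start of the episode above 0.02 m).
It also fails if it takes over 72 s, if anything falls off the work surface, if the arm or the gripper's body presses on something with over 40 N, if the wrist force passes 120 N, or if a joint passes its speed limit or range.

## Working session

There is one attempt and no reset: what is moved stays moved. The work goes in short steps, Python scripts to look and compute and a tool call to move; the robot and the scene stay as the last step left them, time stands still between calls to the robot, and variables do not carry over. Pictures are saved under pics/ and viewed, at most 10 in all, crops included, and the job is handed in when it is done.

Besides the shell and the picture viewer there is one more tool, called as name(argument=value, ...) on one line, values as JSON. step_arm: Moves the arm, as the interface text tells. Its arguments: {"type":"object","properties":{"commands":{"type":"array"},"gripper":{"type":"number"},"force":{"type":"number"}},"required":["commands"]}

```bash
ls; mkdir -p pics
python3 - <<'E'
from bench import ctrl
import cv2, numpy as np
print(ctrl.get_state())
for n in ("side","top"):
    im=ctrl.get_image(n); cv2.imwrite(f"pics/{n}0.png",im[:,:,::-1])
    m=ctrl.camera_model(n); R=np.array(m["R"]); print(n,m, "cam pos",-R.T@np.array(m["t"]))
E
```

```text
pics
{'time': 0.0, 'joint_positions': array([ 1.35710423,  0.32183439, -0.07007879,  1.45165571,  0.02259898,
        1.3707873 , -0.05687359]), 'qd': array([ 0.00013206,  0.00172818, -0.00162391, -0.00095485,  0.0010004 ,
       -0.0008134 , -0.00047597]), 'joint_torque': array([-1.03462600e-03, -4.91289318e+01, -4.04264303e-01, -3.12529850e+01,
       -6.37701130e-02,  4.36935062e-02,  1.88181325e-04]), 'position': array([ 0.14662086, -0.63271787,  0.23546372]), 'tool_rot': array([-3.11936889e+00, -3.56908230e-01,  4.90478079e-04]), 'ft_force': array([-0.19280619,  0.54238689,  0.60147317]), 'torque': array([0.03884552, 0.03430908, 0.01858062]), 'grip_force': 0.0, 'grip_width': 0.9994064797829681}
side {'fx': 456.98944324216353, 'fy': 456.98944324216353, 'cx': 327.2236432572775, 'cy': 239.88253948966465, 'R': array([[ 0.95525173, -0.29542911,  0.0146894 ],
       [-0.16699747, -0.57963352, -0.79758186],
       [ 0.24414337,  0.75943836, -0.60303184]]), 't': array([-0.44791333,  0.13363482,  0.87956673])} cam pos [ 0.23544627 -0.72284412  0.64357103]
top {'fx': 591.2549552564652, 'fy': 591.2549552564652, 'cx': 313.8478492686297, 'cy': 237.87765880647572, 'R': array([[-0.00515007, -0.99993731, -0.00994227],
       [-0.9979036 ,  0.00578051, -0.06445919],
       [ 0.06451262,  0.00958946, -0.99787082]]), 't': array([-0.04090269,  0.45255372,  1.4126319 ])} cam pos [ 0.36026175 -0.05706249  1.43838873]
```

View pics/side0.png

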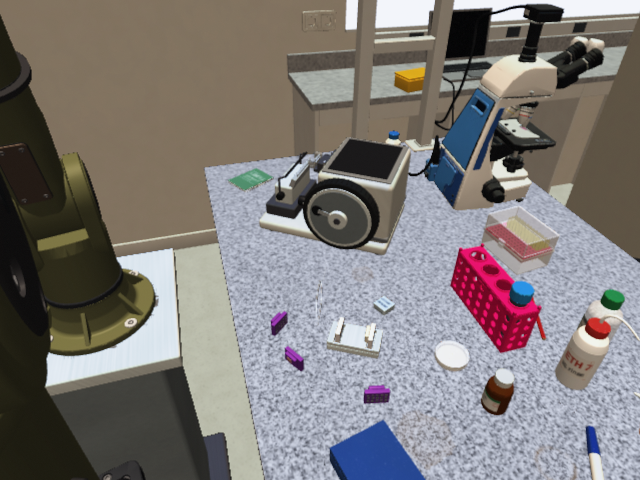

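View pics/top0.png

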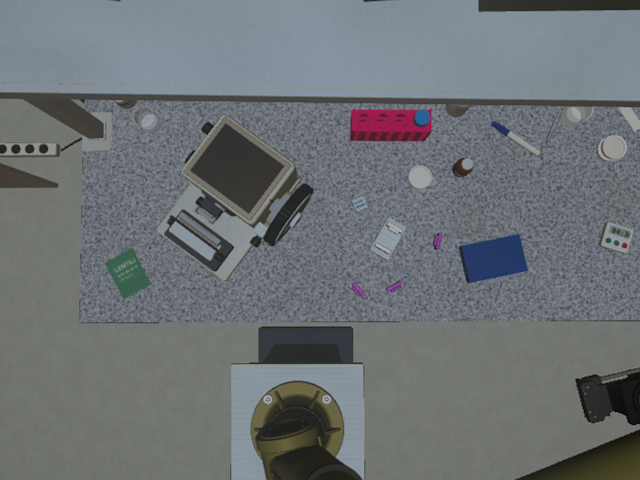

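The side view shows the microtome (wheel near (342,212)) and the rack at (355,338). In the top view the wheel is at (290,215), the rack at (388,238), the head near (205,230), and the purple decoys are nearby. Next I'll take one enlarged composite.

Run:
```python
import cv2, numpy as np
s=cv2.imread("pics/side0.png"); t=cv2.imread("pics/top0.png")
def c(im,x,y,w,h,k): return cv2.resize(im[y:y+h,x:x+w],(int(w*k),int(h*k)),interpolation=cv2.INTER_CUBIC)
a=c(t,150,105,160,120*1,0) if 0 else None
out=np.zeros((600,800,3),np.uint8)
out[:300,:400]=c(t,155,150,160,120,2.5)
out[:300,400:]=c(t,340,190,80,60,5)*1
out[300:,:400]=c(s,255,135,160,120,2.5)
out[300:,400:]=c(s,315,300,80,60,5)
cv2.imwrite("pics/comp.png",out)
```

```text
(no output)
```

View pics/comp.png

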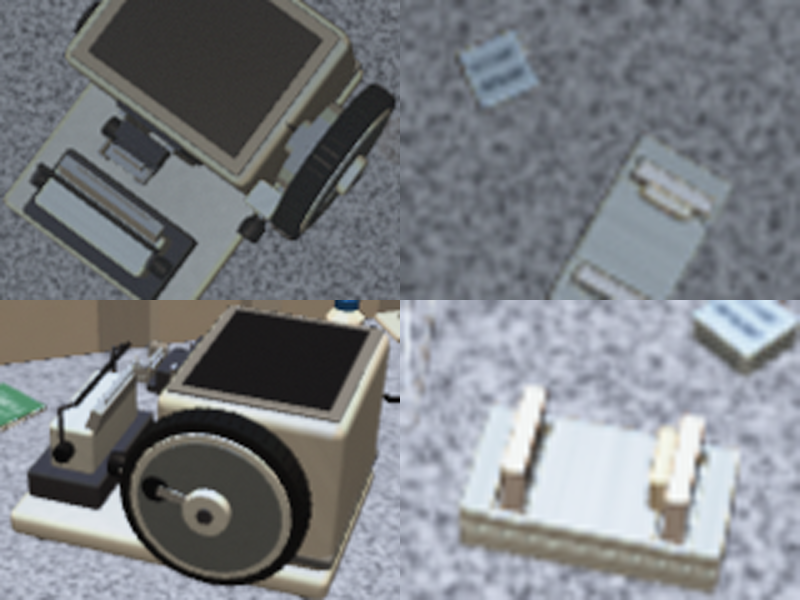

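The composite shows that the wax cassette is the rack's far one, at about (394,228) in the top view and (372,333) in the side view, with its wax towards the other cassette. The wheel hub is at about (295,222) top and (338,220) side. The clamp is near (209,208) in the top view.

```bash
cat > h.py <<'E'
import cv2, numpy as np
from bench import ctrl
M={n:ctrl.camera_model(n) for n in("side","top")}
def ray(n,p):
    m=M[n];R=np.array(m["R"]);d=R.T@np.array([(p[0]-m["cx"])/m["fx"],(p[1]-m["cy"])/m["fy"],1.])
    return -R.T@np.array(m["t"]),d/np.linalg.norm(d)
def onz(n,p,z):
    o,d=ray(n,p);return o+d*(z-o[2])/d[2]
def proj(n,X):
    m=M[n];c=np.array(m["R"])@np.asarray(X,float)+m["t"];return np.array([m["fx"]*c[0]/c[2]+m["cx"],m["fy"]*c[1]/c[2]+m["cy"]])
def tri(ps,pt):
    o1,d1=ray("side",ps);o2,d2=ray("top",pt)
    a=np.linalg.lstsq(np.c_[d1,-d2],o2-o1,rcond=None)[0]
    return (o1+a[0]*d1+o2+a[1]*d2)/2,np.linalg.norm(o1+a[0]*d1-o2-a[1]*d2)
E
python3 - <<'E'
from h import *
np.set_printoptions(precision=4,suppress=True)
s=cv2.imread("pics/side0.png"); t=cv2.imread("pics/top0.png")
# panel in both views
def blob(im,box,lo,hi):
    x,y,w,h=box; g=cv2.inRange(im[y:y+h,x:x+w],lo,hi); g=cv2.morphologyEx(g,cv2.MORPH_OPEN,np.ones((3,3)))
    cs,_=cv2.findContours(g,cv2.RETR_EXTERNAL,cv2.CHAIN_APPROX_NONE); c=max(cs,key=cv2.contourArea)
    return c+np.array([x,y])
print("panel px",t[165,240],s[160,370],"rim",t[215,288],s[238,318],"rack",t[238,386],"wax",t[227,394],"bench",t[260,330])
for n,im,box in(("top",t,(180,110,120,110)),("side",s,(310,130,110,60))):
    c=blob(im,box,(0,0,0),(75,75,75)); print(n,cv2.contourArea(c),cv2.approxPolyDP(c,6,True)[:,0].tolist())
hub,e=tri((338,220),(295,222)); print("hub",hub,e)
g=cv2.inRange(s,(0,0,0),(45,45,45))[170:255,295:385]
cs,_=cv2.findContours(g,cv2.RETR_CCOMP,cv2.CHAIN_APPROX_NONE)
for c in cs:
    if cv2.contourArea(c)>800: print("ell",cv2.contourArea(c),cv2.fitEllipse(c+np.array([295,170])),cv2.boundingRect(c))
g=cv2.inRange(t,(0,0,0),(60,60,60))[175:255,255:325]
cs,_=cv2.findContours(g,cv2.RETR_EXTERNAL,cv2.CHAIN_APPROX_NONE)
for c in cs:
    if cv2.contourArea(c)>200: print("rimtop",cv2.contourArea(c),cv2.minAreaRect(c+np.array([255,175])))
E
```

```text
panel px [47 51 51] [27 26 27] rim [39 38 35] [31 37 41] rack [164 155 142] wax [185 173 164] bench [132 123 118]
top 4158.5 [[224, 125], [192, 171], [249, 211], [282, 165]]
side 1824.0 [[329, 166], [387, 178], [401, 147], [349, 139]]
hub [ 0.485  -0.0033  0.1185] 0.007318848784165397
ell 4136.0 ((339.2189025878906, 213.0669708251953), (65.80509948730469, 82.0204849243164), 112.92639923095703) (0, 9, 84, 70)
ell 3053.5 ((338.8018798828125, 216.8330078125), (55.93532943725586, 69.56504821777344), 121.224609375) (11, 17, 67, 61)
rimtop 763.0 ((286.8507080078125, 213.53953552246094), (15.57845687866211, 70.62554931640625), 36.50143814086914)
rimtop 286.0 ((265.5, 189.0), (28.0, 21.0), 90.0)
```

Run:
```python
from h import *
np.set_printoptions(precision=4,suppress=True)
P=[]
for ps,pt in (((329,166),(249,211)),((349,139),(192,171)),((387,178),(282,165)),((401,147),(224,125))):
    X,e=tri(ps,pt);P.append(X);print(X,e)
z=np.mean([p[2] for p in P]);Q=[onz("top",p,z)[:2] for p in((249,211),(192,171),(282,165),(224,125))]
print("z",z,Q)
for a,b in((0,2),(1,3)):
    d=Q[b]-Q[a];print("x-edge",np.degrees(np.arctan2(d[1],d[0])),np.linalg.norm(d))
for a,b in((0,1),(2,3)):
    d=Q[b]-Q[a];print("y-edge",np.degrees(np.arctan2(d[1],d[0]))-90,np.linalg.norm(d))
# rim silhouette strip ends & edges in top view cast on axle / top heights
box=cv2.boxPoints(((286.85,213.54),(15.6,70.6),36.5)); 
for zz in (z+.011,z-.069): print(zz,[onz("top",p,zz)[:2] for p in box], onz("top",(286.85,213.54),zz))
# side ellipse inner hole centre onto vertical plane etc.
yaw=np.radians(np.mean([-36]));
# rack and cassettes
t=cv2.imread("pics/top0.png")
x,y,w,h=365,210,50,55
for th in(150,):
    g=cv2.inRange(cv2.GaussianBlur(t,(3,3),0)[y:y+h,x:x+w],(150,140,130),(255,255,255));g=cv2.morphologyEx(g,cv2.MORPH_OPEN,np.ones((3,3)));g=cv2.morphologyEx(g,cv2.MORPH_CLOSE,np.ones((7,7)))
    cs,_=cv2.findContours(g,cv2.RETR_EXTERNAL,cv2.CHAIN_APPROX_NONE);c=max(cs,key=cv2.contourArea)+np.array([x,y])
    r=cv2.minAreaRect(c);print(r);b=[onz("top",p,.021)[:2] for p in cv2.boxPoints(r)];print(b,[np.linalg.norm(b[i]-b[i-1]) for i in range(4)],np.mean(b,0))
# composite picture of close pixel detail: b-r colour for cassette
cr=t[210:265,365:415].astype(int);v=cr[:,:,2]-cr[:,:,0]
o=cv2.resize(np.clip(v*4+160,0,255).astype(np.uint8),None,fx=8,fy=8,interpolation=cv2.INTER_NEAREST)
s=cv2.imread("pics/side0.png");cs=cv2.resize(s[310:365,320:390],None,fx=5,fy=5,interpolation=cv2.INTER_CUBIC)
ct=cv2.resize(t[170:255,250:320],None,fx=5,fy=5,interpolation=cv2.INTER_CUBIC)
O=np.zeros((600,800,3),np.uint8);O[:440,:400]=o[:,:,None];O[:425,400:750]=ct
cv2.imwrite("pics/d.png",O)
```

```text
[0.4987 0.0925 0.1899] 0.0005195619074996459
[0.5863 0.2154 0.1856] 0.00014656764424990785
[0.5994 0.0221 0.1841] 0.0021363184412934804
[0.6875 0.1471 0.1837] 0.002302345770683647
z 0.18582012541013557 [array([0.4995, 0.0929]), array([0.5864, 0.2154]), array([0.598 , 0.0224]), array([0.6859, 0.1472])]
x-edge -35.596910156044366 0.12120133893498464
x-edge -34.43629339153274 0.12063700018210541
y-edge -35.36710349654621 0.15017148962248406
y-edge -35.14962949310576 0.15261845849972253
0.19682012541013558 [array([0.4425, 0.0692]), array([ 0.5624, -0.0198]), array([ 0.5424, -0.0462]), array([0.4227, 0.0427])] [0.4923 0.0116 0.1968]
0.11682012541013556 [array([0.4478, 0.0773]), array([ 0.5754, -0.0174]), array([ 0.5542, -0.0455]), array([0.4268, 0.0492])] [0.5009 0.016  0.1168]
((387.92645263671875, 237.9558563232422), (19.37933921813965, 36.01470184326172), 30.963754653930664)
[array([ 0.4258, -0.1788]), array([ 0.4999, -0.2241]), array([ 0.4756, -0.2637]), array([ 0.4017, -0.2183])] [np.float64(0.04625955359931447), np.float64(0.08686049588967838), np.float64(0.04640116933879094), np.float64(0.08674186905515724)] [ 0.4507 -0.2212]
```

View pics/d.png

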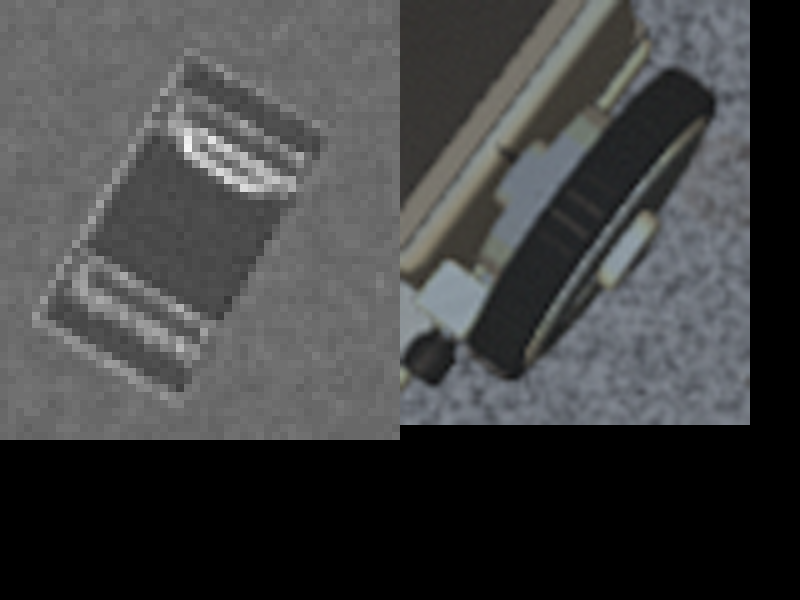

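The left panel (red minus blue) shows the wax cassette at the rack's upper end, near crop (240,150), which is top px (395,229). The right panel shows the rim band centred near crop (580,220), which is top px (286,214). Microtome yaw is about -35.1° and rack yaw about -31.4°.

```bash
cat >> h.py <<'E'
from scipy.spatial.transform import Rotation as Ro
np.set_printoptions(precision=4,suppress=True)
def go(p,yaw,st=None):
    "travel (mm) and turn (deg) in tool axes from the measured pose to world p, tool down with tool x at yaw deg"
    st=st or ctrl.get_state();R0=Ro.from_rotvec(st["tool_rot"])
    T=Ro.from_euler("z",yaw,degrees=True)*Ro.from_euler("x",180,degrees=True)
    return 1000*R0.inv().apply(np.asarray(p)-st["position"]),(R0.inv()*T).as_rotvec(degrees=True)
YM=-35.1;ex=np.array([np.cos(np.radians(YM)),np.sin(np.radians(YM)),0]);ey=np.array([-ex[1],ex[0],0])
E
python3 - <<'E'
from h import *
t=cv2.imread("pics/top0.png").astype(np.float32).mean(2);s=cv2.imread("pics/side0.png")
zt=.198
# lateral profile through the band around ex-coordinate .400 at wheel top height
for a in(.39,.40,.41):
    lat=np.arange(.26,.34,.002);pr=[]
    for b in lat:
        u=proj("top",ex*a+ey*b+[0,0,zt]);pr.append(cv2.getRectSubPix(t,(1,1),(float(u[0]),float(u[1])))[0,0])
    print(a,[(round(float(b),3),int(v)) for b,v in zip(lat,pr)])
# side: hole centre onto the vertical plane at given lateral
for b in(.27,.28,.29):
    o,d=ray("side",(338.8,216.8));X=o+d*(b-o@ey)/(d@ey);print(b,X,X@ex)
    o,d=ray("side",(339.2,213.1));X=o+d*(b+.013-o@ey)/(d@ey);print('  outer',X,X@ex)
X=onz("top",(395,228.7),.04);print("cassette approx",X)
print(go([.45,-.25,.26],-10),go([.45,-.25,.26],YM))
E
```

```text
0.39 [(0.26, 129), (0.262, 122), (0.264, 81), (0.266, 71), (0.268, 120), (0.27, 153), (0.272, 150), (0.274, 145), (0.276, 103), (0.278, 47), (0.28, 71), (0.282, 105), (0.284, 78), (0.286, 36), (0.288, 41), (0.29, 49), (0.292, 51), (0.294, 50), (0.296, 50), (0.298, 47), (0.3, 48), (0.302, 48), (0.304, 47), (0.306, 44), (0.308, 40), (0.31, 80), (0.312, 117), (0.314, 121), (0.316, 120), (0.318, 120), (0.32, 119), (0.322, 119), (0.324, 119), (0.326, 120), (0.328, 120), (0.33, 107), (0.332, 74), (0.334, 57), (0.336, 69), (0.338, 98), (0.34, 126)]
0.4 [(0.26, 122), (0.262, 102), (0.264, 67), (0.266, 72), (0.268, 123), (0.27, 154), (0.272, 152), (0.274, 149), (0.276, 100), (0.278, 52), (0.28, 67), (0.282, 104), (0.284, 67), (0.286, 36), (0.288, 42), (0.29, 47), (0.292, 48), (0.294, 47), (0.296, 44), (0.298, 44), (0.3, 44), (0.302, 44), (0.304, 43), (0.306, 39), (0.308, 40), (0.31, 81), (0.312, 116), (0.314, 121), (0.316, 120), (0.318, 120), (0.32, 120), (0.322, 118), (0.324, 118), (0.326, 119), (0.328, 118), (0.33, 99), (0.332, 58), (0.334, 38), (0.336, 48), (0.338, 66), (0.34, 100)]
0.41 [
[... 336 characters left out ...]
, (0.312, 124), (0.314, 122), (0.316, 121), (0.318, 120), (0.32, 119), (0.322, 116), (0.324, 108), (0.326, 107), (0.328, 101), (0.33, 78), (0.332, 59), (0.334, 59), (0.336, 75), (0.338, 107), (0.34, 131)]
0.27 [ 0.4872 -0.0124  0.1321] 0.4056771619682717
  outer [0.4921 0.     0.1321] 0.40260525035716765
0.28 [ 0.4906 -0.0026  0.1251] 0.4028866799390843
  outer [0.4956 0.0098 0.1252] 0.3998222880316273
0.29 [0.4941 0.0072 0.118 ] 0.400096197909897
  outer [0.4991 0.0196 0.1182] 0.397039325706087
cassette approx [ 0.4713 -0.236   0.04  ]
(array([ 381.9766, -304.3897,  -23.9558]), array([-0.0964,  0.0259, 23.0536])) (array([ 381.9766, -304.3897,  -23.9558]), array([-0.0905,  0.0473, 48.1536]))
```

step_arm(commands=[{"travel": [0.038,-0.0305,-0.003],"turn": [0,0,0]},{"travel": [0.076,-0.061,-0.006],"turn": [0,0,0]},{"travel": [0.114,-0.0915,-0.009],"turn": [0,0,0]},{"travel": [0.152,-0.122,-0.012],"turn": [0,0,0]},{"travel": [0.19,-0.1525,-0.014],"turn": [0,0,0]}], gripper=0, force=20)

```text
time: 0.6
position: [0.2983, -0.4399, 0.2504]
tool_rot: [-3.121, -0.357, 0.0]
ft_force: [0.5, -0.8, -0.4]
grip_width: 0.631
grip_force: 0.0
```

step_arm(commands=[{"travel": [0.038,-0.0305,-0.003],"turn": [0,0,0]},{"travel": [0.076,-0.061,-0.006],"turn": [0,0,0]},{"travel": [0.114,-0.0915,-0.009],"turn": [0,0,0]},{"travel": [0.152,-0.122,-0.01],"turn": [0,0,0]},{"travel": [0.19,-0.1525,-0.01],"turn": [0,0,0]}])

```text
time: 1.1
position: [0.4488, -0.2486, 0.2606]
tool_rot: [3.121, 0.357, 0.0]
ft_force: [1.5, -1.3, -0.0]
grip_width: 0.17
grip_force: 0.0
```

Run:
```python
from h import *
w=ex*.385+ey*.297
print(w,go([*w[:2],.245],YM),go([*w[:2],.245],13.06),ctrl.get_state()["position"],ctrl.get_state()["time"])
```

```text
[0.4858 0.0216 0.    ] (array([  96.923 , -254.8861,   15.4589]), array([ 0.036 , -0.014 , 48.1389])) (array([  96.923 , -254.8861,   15.4589]), array([ 0.0375,  0.0018, -0.0211])) [ 0.4488 -0.2486  0.2606] 1.1
```

step_arm(commands=[{"travel": [0.017,-0.0445,0],"turn": [0,0,8]},{"travel": [0.034,-0.089,0],"turn": [0,0,16]},{"travel": [0.051,-0.1335,0],"turn": [0,0,24]},{"travel": [0.068,-0.178,0],"turn": [0,0,32]},{"travel": [0.085,-0.2225,0],"turn": [0,0,40]}])

```text
time: 1.6
position: [0.4794, -0.0217, 0.2603]
tool_rot: [3.062, -0.702, -0.0]
ft_force: [1.5, -0.1, -0.2]
grip_width: 0.006
grip_force: 0.0
```

Run:
```python
from h import *
w=ex*.388+ey*.297
print(go([*w[:2],.222],YM))
```

```text
(array([-10.1501, -41.3321,  38.2886]), array([ 0.0311, -0.0071,  9.2866]))
```

step_arm(commands=[{"travel": [0,0,0],"turn": [0,0,8]},{"travel": [0,0,0],"turn": [0,0,8]},{"travel": [0,0,0],"turn": [0,0,8]}])

```text
time: 1.9
position: [0.4794, -0.0248, 0.2602]
tool_rot: [3.008, -0.903, -0.001]
ft_force: [-0.4, 0.0, 0.3]
grip_width: 0.007
grip_force: 0.0
```

Run:
```python
from h import *
w=ex*.388+ey*.297
print(go([*w[:2],.222],YM),ctrl.get_state()["position"])
```

```text
(array([-17.2068, -42.159 ,  38.1722]), array([0.0477, 0.017 , 1.6859])) [ 0.4794 -0.0248  0.2602]
```

step_arm(commands=[{"travel": [-0.009,-0.021,0.015],"turn": [0,0,1.7]},{"travel": [-0.017,-0.042,0.03],"turn": [0,0,1.7]},{"travel": [-0.017,-0.042,0.038],"turn": [0,0,1.7]},{"travel": [-0.017,-0.042,0.038],"turn": [0,0,1.7]}])

```text
time: 2.3
position: [0.4878, 0.0193, 0.2212]
tool_rot: [2.994, -0.949, -0.004]
ft_force: [-0.3, -1.1, -0.1]
grip_width: 0.007
grip_force: 0.0
```

Run:
```python
from h import *
w=ex*.388+ey*.297
print(go([*w[:2],.212],YM),ctrl.get_state()["position"])
O=[]
for n,b in(("top",(240,160,100,75)),("side",(255,120,160,120))):
    im=ctrl.get_image(n)[:,:,::-1];x,y,w_,h=b;O.append(cv2.resize(im[y:y+h,x:x+w_],(400,300),interpolation=cv2.INTER_CUBIC))
cv2.imwrite("pics/near.png",np.hstack(O))
```

```text
(array([-0.0033, -0.7523,  9.1693]), array([ 0.1093,  0.1267, -0.091 ])) [0.4878 0.0193 0.2212]
```

View pics/near.png

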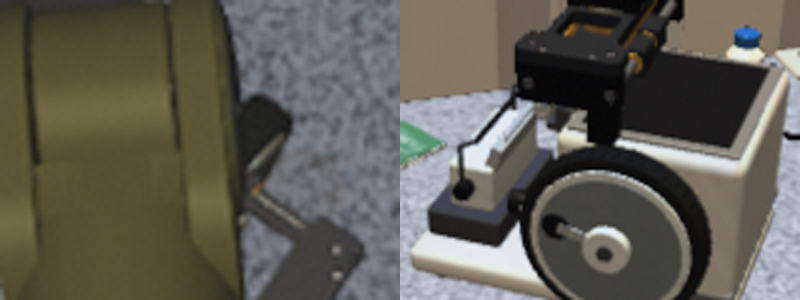

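The side crop shows the closed fingertips a few mm above the rim, just on the knife side of the top. I'll touch down slowly from here.

step_arm(commands=[{"travel": [0,-0.0007,0.002]},{"travel": [0,-0.0007,0.004]},{"travel": [0,-0.0007,0.005]},{"travel": [0,-0.0007,0.0055]},{"travel": [0,-0.0007,0.006]}])

```text
$.commands[0]: bad value
```

step_arm(commands=[{"travel": [0,0,0.0003]},{"travel": [0,0,0.0006]},{"travel": [0,0,0.0009]},{"travel": [0,0,0.0012]},{"travel": [0,0,0.0015]}])

```text
$.commands[0]: bad value
```

Every row needs a turn.

step_arm(commands=[{"travel": [0,-0.0007,0.002],"turn": [0,0,0]},{"travel": [0,-0.0007,0.004],"turn": [0,0,0]},{"travel": [0,-0.0007,0.005],"turn": [0,0,0]},{"travel": [0,-0.0007,0.0055],"turn": [0,0,0]},{"travel": [0,-0.0007,0.006],"turn": [0,0,0]}])

```text
time: 2.9
position: [0.4891, 0.0211, 0.2166]
tool_rot: [2.994, -0.951, 0.0]
ft_force: [1.0, -0.1, 0.0]
grip_width: 0.005
grip_force: 0.0
```

step_arm(commands=[{"travel": [0,0,0.0003],"turn": [0,0,0]},{"travel": [0,0,0.0006],"turn": [0,0,0]},{"travel": [0,0,0.0009],"turn": [0,0,0]},{"travel": [0,0,0.0012],"turn": [0,0,0]},{"travel": [0,0,0.0015],"turn": [0,0,0]}])

```text
time: 3.4
position: [0.4891, 0.0212, 0.215]
tool_rot: [2.994, -0.95, 0.0]
ft_force: [0.2, -0.0, -0.4]
grip_width: 0.002
grip_force: 0.0
```

step_arm(commands=[{"travel": [0,0,0.0003],"turn": [0,0,0]},{"travel": [0,0,0.0006],"turn": [0,0,0]},{"travel": [0,0,0.0009],"turn": [0,0,0]},{"travel": [0,0,0.0012],"turn": [0,0,0]},{"travel": [0,0,0.0015],"turn": [0,0,0]}])

```text
time: 3.9
position: [0.4891, 0.0212, 0.2135]
tool_rot: [2.994, -0.951, 0.0]
ft_force: [0.4, 0.2, -0.1]
grip_width: 0.006
grip_force: 0.0
```

step_arm(commands=[{"travel": [0,0,0.0003],"turn": [0,0,0]},{"travel": [0,0,0.0006],"turn": [0,0,0]},{"travel": [0,0,0.0009],"turn": [0,0,0]},{"travel": [0,0,0.0012],"turn": [0,0,0]},{"travel": [0,0,0.0015],"turn": [0,0,0]}])

```text
time: 4.4
position: [0.4891, 0.0212, 0.212]
tool_rot: [2.994, -0.95, 0.0]
ft_force: [-0.9, -0.1, -0.2]
grip_width: 0.002
grip_force: 0.0
```

step_arm(commands=[{"travel": [0,0,0.0003],"turn": [0,0,0]},{"travel": [0,0,0.0006],"turn": [0,0,0]},{"travel": [0,0,0.0009],"turn": [0,0,0]},{"travel": [0,0,0.0012],"turn": [0,0,0]},{"travel": [0,0,0.0015],"turn": [0,0,0]}])

```text
time: 4.9
position: [0.4893, 0.0209, 0.2108]
tool_rot: [2.994, -0.951, 0.001]
ft_force: [-0.8, 0.1, 2.5]
grip_width: 0.007
grip_force: 1.5
```

step_arm(commands=[{"travel": [0,0,0.0005],"turn": [0,0,0]},{"travel": [0.004,0,0.0006],"turn": [0,0,0]},{"travel": [0.01,0,0.0006],"turn": [0,0,0]},{"travel": [0.016,0,0.0006],"turn": [0,0,0]},{"travel": [0.022,0,0.0006],"turn": [0,0,0]}])

```text
time: 5.4
position: [0.5073, 0.0078, 0.2101]
tool_rot: [2.993, -0.951, -0.001]
ft_force: [-2.7, -0.9, 5.3]
grip_width: 0.007
grip_force: 2.7
```

step_arm(commands=[{"travel": [0.006,0,-0.006],"turn": [0,0,0]}])

```text
time: 5.5
position: [0.512, 0.0049, 0.2152]
tool_rot: [-2.994, 0.951, 0.002]
ft_force: [0.4, 0.3, -0.7]
grip_width: 0.003
grip_force: 0.0
```

```bash
cat > look.py <<'E'
from h import *
import sys
O=[]
k=int(sys.argv[2]) if len(sys.argv)>2 else 1
for i in range(k):
    im=ctrl.get_image("side")[:,:,::-1]
    if i in(0,k-1): O.append(cv2.resize(im[120:255,280:400],(533,600),interpolation=cv2.INTER_CUBIC)[:, :400] if 0 else cv2.resize(im[130:255,285:395],(396,450),interpolation=cv2.INTER_CUBIC))
cv2.imwrite(sys.argv[1],np.hstack(O));s=ctrl.get_state();print(s["time"],s["position"],s["ft_force"])
E
python3 look.py pics/w1.png 7
```

```text
5.85 [0.5117 0.0054 0.2156] [ 0.2147  0.4862 -0.3184]
```

View pics/w1.png

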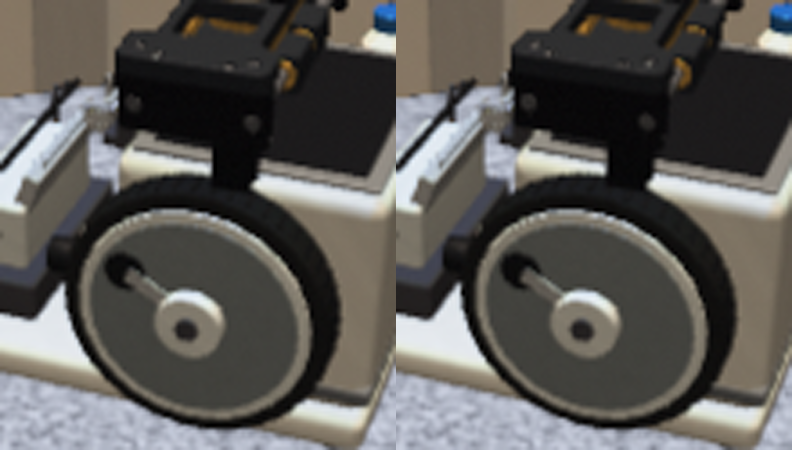

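The handle turned from about 23° to 39° (knob now at crop (125,270), hub (188,322)). That matches the 22 mm stroke, and the wheel does not coast noticeably. Next I'll use longer strokes that follow the arc.

step_arm(commands=[{"travel": [-0.025,0,-0.008],"turn": [0,0,0]},{"travel": [-0.0515,0,-0.008],"turn": [0,0,0]},{"travel": [-0.0515,0,0.004],"turn": [0,0,0]},{"travel": [-0.0515,0,0.007],"turn": [0,0,0]},{"travel": [-0.0515,0,0.008],"turn": [0,0,0]}])

```text
time: 6.35
position: [0.4698, 0.0341, 0.2072]
tool_rot: [2.994, -0.951, -0.002]
ft_force: [0.3, -0.8, 0.4]
grip_width: 0.004
grip_force: 0.0
```

Run:
```python
from h import *
p=ctrl.get_state()["position"];w=ex*.364+ey*.297
print(p,p@ex,p@ey,go([*w[:2],.2066],YM))
```

```text
[0.4698 0.0341 0.2072] 0.36478286929261244 0.2980355309468756 (array([-0.7795,  1.0373,  0.5601]), array([ 0.0428,  0.0444, -0.162 ]))
```

step_arm(commands=[{"travel": [0.003,0,0.0008],"turn": [0,0,0]},{"travel": [0.009,0,-0.0008],"turn": [0,0,0]},{"travel": [0.015,0,-0.0019],"turn": [0,0,0]},{"travel": [0.021,0,-0.0026],"turn": [0,0,0]},{"travel": [0.027,0,-0.0028],"turn": [0,0,0]}])

```text
time: 6.85
position: [0.4929, 0.0187, 0.2109]
tool_rot: [-2.994, 0.951, -0.001]
ft_force: [-0.5, 0.1, 1.3]
grip_width: 0.003
grip_force: 0.5
```

step_arm(commands=[{"travel": [0.006,0,0],"turn": [0,0,0]},{"travel": [0.012,0,0],"turn": [0,0,0]},{"travel": [0.018,0,0],"turn": [0,0,0]},{"travel": [0.024,0,0.0002],"turn": [0,0,0]},{"travel": [0.03,0,0.0009],"turn": [0,0,0]}])

```text
time: 7.35
position: [0.517, 0.0015, 0.2098]
tool_rot: [2.994, -0.951, 0.0]
ft_force: [-0.7, -0.6, 1.6]
grip_width: 0.008
grip_force: 0.5
```

step_arm(commands=[{"travel": [0.006,0,0.0011],"turn": [0,0,0]},{"travel": [0.012,0,0.0028],"turn": [0,0,0]},{"travel": [0.015,0,0.0038],"turn": [0,0,0]},{"travel": [0.018,0,-0.004],"turn": [0,0,0]},{"travel": [0.018,0,-0.01],"turn": [0,0,0]}])

```text
time: 7.85
position: [0.5315, -0.0088, 0.2203]
tool_rot: [2.994, -0.951, 0.0]
ft_force: [0.6, -0.6, 0.3]
grip_width: 0.005
grip_force: 0.0
```

```bash
cat > knob.py <<'E'
from h import *
im=ctrl.get_image("side")[:,:,::-1].copy()
cv2.imwrite("pics/last.png",im)
# dark blob (crank knob) inside the grey disc face -> angle on the wheel plane (0 = top, + towards the knife)
g=cv2.inRange(im,(0,0,0),(50,50,50));mask=np.zeros_like(g);cv2.ellipse(mask,((338.5,217),(52,62),121),255,-1);g&=mask
cv2.circle(g,(337,220),6,0,-1)
n,l,st,c=cv2.connectedComponentsWithStats(g)
for i in range(1,n):
    if st[i,4]>8:
        o,d=ray("side",c[i]);X=o+d*(.27-o@ey)/(d@ey);print(st[i,4],c[i],"deg",np.degrees(np.arctan2(.398-X@ex,X[2]-.118)),"r",np.hypot(.398-X@ex,X[2]-.118))
s=ctrl.get_state();p=s["position"];print(s["time"],p,p@ex,p@ey)
E
python3 knob.py
```

```text
76 [319.5789 202.7237] deg 40.27161349515361 r 0.05076464189577812
7.9 [ 0.532  -0.0085  0.2215] 0.4401455996366813 0.29892156159398775
```

step_arm(commands=[{"travel": [-0.04,0.001,0],"turn": [0,0,0]},{"travel": [-0.076,0.002,0],"turn": [0,0,0]},{"travel": [-0.076,0.002,0.01],"turn": [0,0,0]},{"travel": [-0.076,0.002,0.0138],"turn": [0,0,0]},{"travel": [-0.076,0.002,0.0148],"turn": [0,0,0]}])

```text
time: 8.4
position: [0.4678, 0.0331, 0.2049]
tool_rot: [2.993, -0.951, -0.002]
ft_force: [-3.0, -0.1, 3.8]
grip_width: 0.005
grip_force: 2.5
```

step_arm(commands=[{"travel": [0,0,0.0003],"turn": [0,0,0]},{"travel": [0,0,0.0006],"turn": [0,0,0]},{"travel": [0,0,0.0006],"turn": [0,0,0]}])

```text
time: 8.7
position: [0.468, 0.033, 0.2048]
tool_rot: [2.993, -0.952, -0.002]
ft_force: [-4.3, -1.3, 6.6]
grip_width: 0.001
grip_force: 3.2
```

step_arm(commands=[{"travel": [0.003,0,-0.001],"turn": [0,0,0]},{"travel": [0.008,0,-0.0023],"turn": [0,0,0]},{"travel": [0.013,0,-0.0033],"turn": [0,0,0]},{"travel": [0.018,0,-0.004],"turn": [0,0,0]},{"travel": [0.023,0,-0.0043],"turn": [0,0,0]}])

```text
time: 9.2
position: [0.4873, 0.0187, 0.2095]
tool_rot: [2.992, -0.952, -0.0]
ft_force: [-3.5, -3.0, 7.4]
grip_width: 0.007
grip_force: 3.6
```

step_arm(commands=[{"travel": [0.005,0,0],"turn": [0,0,0]},{"travel": [0.01,0,0],"turn": [0,0,0]}])

```text
time: 9.4
position: [0.4957, 0.0126, 0.2096]
tool_rot: [2.992, -0.953, 0.001]
ft_force: [-3.7, -3.8, 7.9]
grip_width: 0.004
grip_force: 4.1
```

```bash
python3 knob.py
```

```text
77 [327.5195 198.3896] deg 17.576012216795366 r 0.054696386790742686
9.45 [0.4967 0.0119 0.2098] 0.3994972936294756 0.2953045492187913
```

step_arm(commands=[{"travel": [0.005,-0.0003,0],"turn": [0,0,0]},{"travel": [0.01,-0.0006,0],"turn": [0,0,0]},{"travel": [0.015,-0.0009,0.0002],"turn": [0,0,0]},{"travel": [0.02,-0.001,0.0007],"turn": [0,0,0]},{"travel": [0.025,-0.001,0.0015],"turn": [0,0,0]}])

```text
time: 9.95
position: [0.517, -0.0013, 0.2081]
tool_rot: [2.992, -0.953, 0.002]
ft_force: [-2.3, -3.4, 6.5]
grip_width: 0.006
grip_force: 3.5
```

step_arm(commands=[{"travel": [0.005,0,0.0011],"turn": [0,0,0]},{"travel": [0.01,0,0.0026],"turn": [0,0,0]},{"travel": [0.012,0,-0.004],"turn": [0,0,0]},{"travel": [0.012,0,-0.014],"turn": [0,0,0]}])

```text
time: 10.35
position: [0.5258, -0.0059, 0.221]
tool_rot: [-2.993, 0.951, 0.003]
ft_force: [0.4, -0.1, -0.7]
grip_width: 0.003
grip_force: 0.0
```

```bash
python3 knob.py
```

```text
80 [339.25 198.15] deg -7.1549514528250855 r 0.05801724572484427
10.4 [ 0.5268 -0.0055  0.2232] 0.4341294758007444 0.2984126218811127
```

step_arm(commands=[{"travel": [-0.035,0.0005,0],"turn": [0,0,0]},{"travel": [-0.07,0.001,0],"turn": [0,0,0]},{"travel": [-0.07,0.001,0.01],"turn": [0,0,0]},{"travel": [-0.07,0.001,0.0145],"turn": [0,0,0]},{"travel": [-0.07,0.001,0.0158],"turn": [0,0,0]}])

```text
time: 10.9
position: [0.468, 0.0333, 0.2053]
tool_rot: [2.994, -0.951, -0.001]
ft_force: [-3.5, -1.2, 4.1]
grip_width: 0.009
grip_force: 2.8
```

step_arm(commands=[{"travel": [0,0,0.0003],"turn": [0,0,0]},{"travel": [0,0,0.0006],"turn": [0,0,0]},{"travel": [0,0,0.0006],"turn": [0,0,0]}])

```text
time: 11.2
position: [0.4684, 0.033, 0.2054]
tool_rot: [2.994, -0.952, -0.001]
ft_force: [-3.4, -0.9, 5.7]
grip_width: 0.003
grip_force: 3.0
```

step_arm(commands=[{"travel": [0.003,0,-0.0007],"turn": [0,0,0]},{"travel": [0.008,0,-0.002],"turn": [0,0,0]},{"travel": [0.013,0,-0.003],"turn": [0,0,0]},{"travel": [0.018,0,-0.0036],"turn": [0,0,0]},{"travel": [0.023,0,-0.0039],"turn": [0,0,0]}])

```text
time: 11.7
position: [0.4874, 0.0204, 0.2089]
tool_rot: [-2.994, 0.95, -0.0]
ft_force: [-2.1, 1.6, 3.4]
grip_width: 0.005
grip_force: 2.3
```

step_arm(commands=[{"travel": [0.005,0,0],"turn": [0,0,0]},{"travel": [0.01,0,0],"turn": [0,0,0]}])

```text
time: 11.9
position: [0.4955, 0.0145, 0.2089]
tool_rot: [-2.994, 0.951, -0.001]
ft_force: [-4.0, 1.6, 4.8]
grip_width: 0.007
grip_force: 2.6
```

```bash
python3 knob.py
```

```text
80 [340.6625 198.775 ] deg -10.096318822319262 r 0.05763187286259982
11.95 [0.4961 0.0139 0.2089] 0.3978978841091635 0.29662218449023364
```

Run:
```python
import cv2,numpy as np
f=lambda a:cv2.resize(a[130:255,285:395],(396,450),interpolation=cv2.INTER_CUBIC)
cv2.imwrite("pics/w2.png",np.hstack([f(cv2.imread("pics/side0.png")),f(cv2.imread("pics/last.png"))]))
```

```text
(no output)
```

View pics/w2.png

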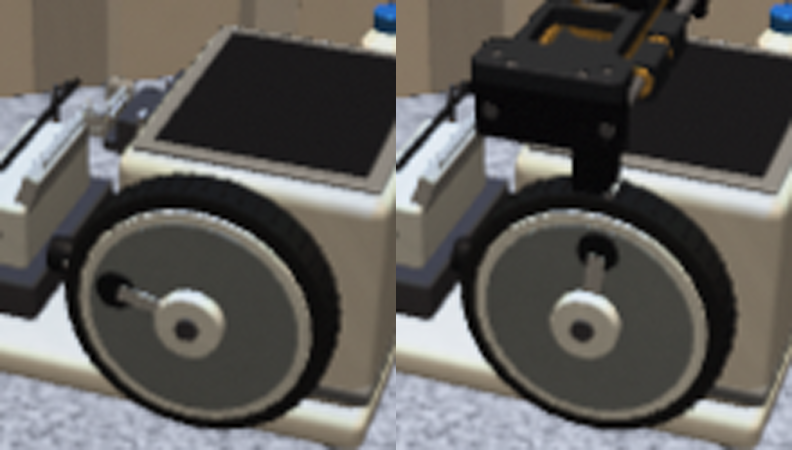

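step_arm(commands=[{"travel": [0.001,0,-0.006],"turn": [0,0,0]},{"travel": [0.001,0,-0.03],"turn": [0,0,0]},{"travel": [0.001,0,-0.04],"turn": [0,0,0]}])

```text
time: 12.25
position: [0.4969, 0.0135, 0.2503]
tool_rot: [2.994, -0.951, 0.005]
ft_force: [0.7, 0.0, 0.4]
grip_width: 0.002
grip_force: 0.0
```

The handle went from pointing at the knife to nearly upright, and a white spot sits at the fingertip (crop (605,187)). The wheel now resists dragging, so it appears to be locked. I'll confirm that from the free view while moving to the rack.

step_arm(commands=[{"travel": [0.0245,0.043,0],"turn": [0,0,-1]},{"travel": [0.049,0.086,0],"turn": [0,0,-2]},{"travel": [0.0735,0.129,0],"turn": [0,0,-3]},{"travel": [0.098,0.172,0],"turn": [0,0,-3.7]},{"travel": [0.1225,0.215,0],"turn": [0,0,-3.7]}], gripper=0.7)

```text
time: 12.75
position: [0.4713, -0.2348, 0.2488]
tool_rot: [3.022, -0.853, 0.002]
ft_force: [1.7, 0.7, 0.9]
grip_width: 0.375
grip_force: 0.0
```

Run:
```python
from h import *
s=ctrl.get_image("side")[:,:,::-1].copy();t=ctrl.get_image("top")[:,:,::-1].copy()
cv2.imwrite("pics/s2.png",s);cv2.imwrite("pics/t2.png",t)
def c(im,x,y,w,h,k): return cv2.resize(im[y:y+h,x:x+w],(int(w*k),int(h*k)),interpolation=cv2.INTER_CUBIC)
O=np.zeros((600,800,3),np.uint8)
O[:300,:400]=c(t,180,175,80,60,5);O[:300,400:]=c(s,290,140,80,60,5)
O[300:,:400]=c(t,250,185,80,60,5);O[300:,400:]=c(s,290,180,80,60,5)
cv2.imwrite("pics/comp2.png",O);p=ctrl.get_state();print(p["time"],p["position"],go([.473,-.236,.25],-31.4))
```

```text
12.85 [ 0.469  -0.2415  0.2479] (array([ 0.4649, -6.8265, -2.1471]), array([ 0.2158, -0.0429, -0.8597]))
```

View pics/comp2.png

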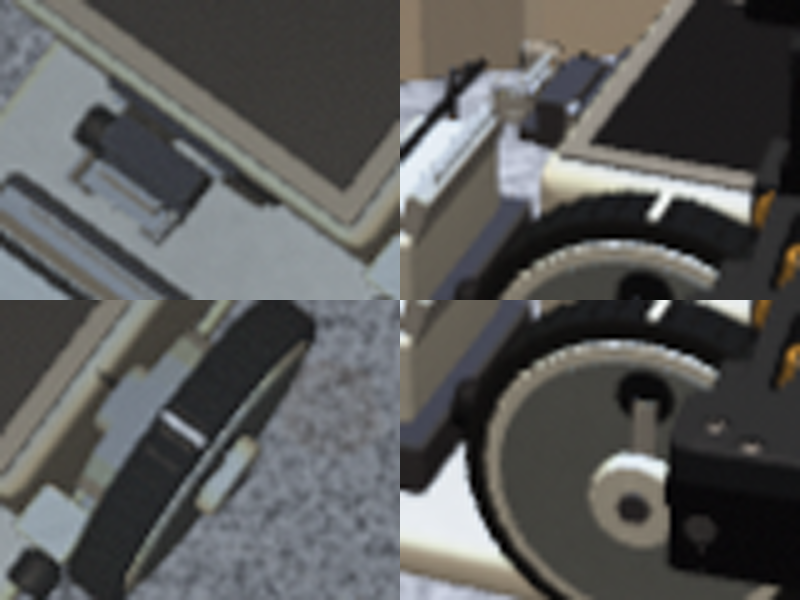

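The top crop shows the white mark across the rim at px (287,211). The pin knob at (257,239) has moved about 3 px (7 mm) inwards from (256,242), so the wheel is locked. The clamp lies near top px (205,213) and side px (313,158), so I'll zoom in there.

Run:
```python
from h import *
X=onz("top",(287,211),.198);print("mark ex,ey",X@ex,X@ey)
s=cv2.imread("pics/s2.png");t=cv2.imread("pics/t2.png")
O=[]
for im,x,y in((t,190,192),(s,303,140)):
    z=cv2.resize(im[y:y+40,x:x+40],(400,400),interpolation=cv2.INTER_CUBIC)
    z=cv2.convertScaleAbs(z,alpha=1.3)
    for i in range(0,400,50):
        cv2.putText(z,str(x+i//10),(i,10),0,.3,(0,255,255));cv2.putText(z,str(y+i//10),(0,i+4),0,.3,(0,255,255))
        for j in range(0,400,50): cv2.circle(z,(i,j),1,(0,0,255),-1)
    O.append(z)
cv2.imwrite("pics/clamp.png",np.hstack(O))
```

```text
mark ex,ey 0.4006676776452443 0.2952867672131745
```

View pics/clamp.png

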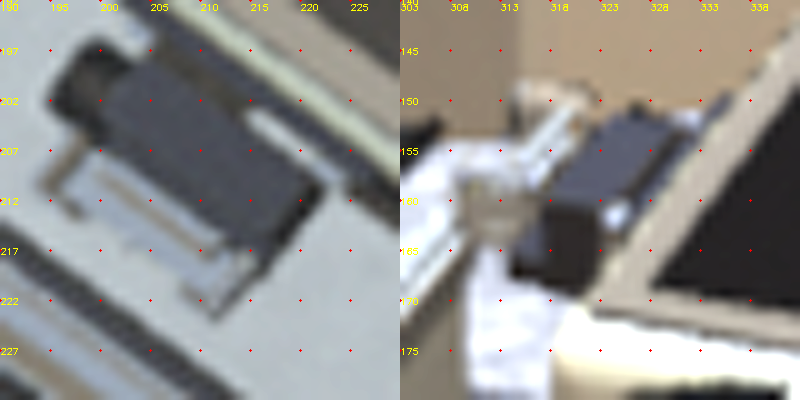

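Run:
```python
from h import *
for n,a,b in(("R front",(309.2,158.3),(210.5,222.8)),("R rear",(315,158.3),(214,217.5)),("L front",(311.5,148.2),(194.2,210.5)),("L rear",(319,149.2),(196.5,207)),
 ("block Rfront",(318,160.3),(215.3,217.2)),("block Rrear",(323.5,160.3),(222,210.5)),("block Lrear",(331,151),(205,195.5))):
    X,e=tri(a,b);print(n,X,"err",e,"mt",X@ex-.4007,X@ey-.2953,X[2])
# features of top view at plane z
for z in(.15,.165):
  for n,b in(("Lcheek",(195.7,209.8)),("Rcheek",(213.2,221)),("brown",(205.7,213.5)),("blockfront",(206.7,211.5)),("front edge",(203,217.2))):
    X=onz("top",b,z);print(z,n,X[:2],"mt",X@ex-.4007,X@ey-.2953)
print(go([.473,-.236,.25],-31.4))
```

```text
R front [0.4775 0.1779 0.1687] err 0.002508807720008666 mt -0.11231140761148461 0.12477577561124648 0.16866376975141928
R rear [0.4888 0.1699 0.171 ] err 0.0026137750613582614 mt -0.098526780626081 0.12474624806535917 0.17102125565861326
L front [0.4984 0.2133 0.1746] err 0.008356445193212094 mt -0.11555430459194338 0.16581993916512971 0.17462907999694455
L rear [0.5104 0.2078 0.1728] err 0.0002991188105072665 mt -0.10258473119886496 0.1682047965920787 0.17282128580070233
block Rfront [0.4923 0.1672 0.1667] err 0.007757645696983474 mt -0.09406946230219387 0.12459210429153639 0.16674791950625178
block Rrear [0.5035 0.1524 0.1727] err 0.0023585015123211116 mt -0.07641533848597665 0.11894130969230876 0.17267571763333356
block Lrear [0.5345 0.1896 0.1738] err 0.001052785106039717 mt -0.0724264949593087 0.16714203350995865 0.17377125708195318
0.15 Lcheek [0.5068 0.2143] mt -0.1092891161086279 0.17146805718817154
0.15 Rcheek [0.4819 0.1757] mt -0.10746565435222 0.12554525545020334
0.15 brown [0.4985 0.1923] mt -0.10340173934417385 0.1486626768227618
0.15 blockfront [0.5029 0.1901] mt -0.09855851373718594 0.14941579360447688
0.15 front edge [0.4904 0.1982] mt -0.11342090749629413 0.14880461100970038
0.165 Lcheek [0.5051 0.2112] mt -0.10886826027152713 0.16790195965814347
0.165 Rcheek [0.4805 0.173 ] mt -0.10706602807550208 0.12251381179433662
0.165 brown [0.4969 0.1894] mt -0.10304942699041114 0.14536208976906884
0.165 blockfront [0.5013 0.1872] mt -0.09826258839023067 0.14610643842711102
0.165 front edge [0.4889 0.1952] mt -0.11295194748895454 0.14550237149448392
(array([ 0.4649, -6.8265, -2.1471]), array([ 0.2158, -0.0429, -0.8597]))
```

The zoom shows the light clamp with its cheeks at top px (195.7,210) and (213,221) and the jaw gap line at (205.7,213.5). Both views give a mouth height of about 0.171 and a clamp centre near (0.494, 0.191). Now for the cassette.

step_arm(commands=[{"travel": [0.0013,-0.0063,0.045],"turn": [0,0,-0.9]},{"travel": [0.0013,-0.0063,0.09],"turn": [0,0,-0.9]},{"travel": [0.0013,-0.0063,0.135],"turn": [0,0,-0.9]},{"travel": [0.0013,-0.0063,0.17],"turn": [0,0,-0.9]},{"travel": [0.0013,-0.0063,0.176],"turn": [0,0,-0.9]}])

```text
time: 13.35
position: [0.4728, -0.2262, 0.0683]
tool_rot: [-3.028, 0.829, 0.012]
ft_force: [-0.8, 0.2, -0.9]
grip_width: 0.695
grip_force: 0.0
```

step_arm(commands=[{"travel": [0,0,0],"turn": [0,0,0]},{"travel": [0,0,0],"turn": [0,0,0]}])

```text
time: 13.55
position: [0.4777, -0.2282, 0.0747]
tool_rot: [3.029, -0.83, 0.005]
ft_force: [0.8, 0.7, 0.1]
grip_width: 0.701
grip_force: 0.0
```

Run:
```python
from h import *
print(go([.474,-.236,.0445],-31.4))
s=ctrl.get_image("side")[:,:,::-1].copy();cv2.imwrite("pics/s3.png",s)
for p in((.475,-.236,.04),(.474,-.236,.0445+.02-.014)):print(proj("side",p))
# cassette in side view: bright warm blobs of the first picture
s=cv2.imread("pics/side0.png");c=s[315:350,358:392].astype(int);v=c[:,:,2]-c[:,:,0]
m=((v>6)&(c[:,:,2]>150)).astype(np.uint8);n,l,st,ce=cv2.connectedComponentsWithStats(m)
for i in range(1,n):
    if st[i,4]>8:print(st[i],ce[i]+[358,315])
r=np.radians(-31.4);rx=np.array([np.cos(r),np.sin(r),0]);ry=np.array([-rx[1],rx[0],0])
for a in(-.004,.004):
    for b in(-.02,.02):print(a,b,proj("side",np.array([.475,-.236,.04])+a*rx+b*ry),proj("top",np.array([.475,-.236,.04])+a*rx+b*ry))
```

```text
(array([ 0.6372,  8.566 , 30.2194]), array([ 0.0014, -0.2021,  0.7688]))
[371.1467 331.7212]
[371.0484 327.7156]
[ 7 10  8 16 61] [367.7049 332.1967]
-0.004 -0.02 [366.8149 339.9292] [401.3902 232.9475]
-0.004 0.02 [370.8476 322.9368] [386.8402 224.2645]
0.004 -0.02 [371.4583 340.8736] [403.1099 230.062 ]
0.004 0.02 [375.32   323.8135] [388.562  221.3849]
```

step_arm(commands=[{"travel": [0.0023,0.0075,0],"turn": [0,0,0.8]},{"travel": [0.0023,0.0075,0.01],"turn": [0,0,0.8]},{"travel": [0.0023,0.0075,0.02],"turn": [0,0,0.8]},{"travel": [0.0023,0.0075,0.027],"turn": [0,0,0.8]},{"travel": [0.0023,0.0075,0.03],"turn": [0,0,0.8]}])

```text
time: 14.1
position: [0.4735, -0.2346, 0.0413]
tool_rot: [-3.024, 0.85, 0.004]
ft_force: [0.4, 0.3, -0.5]
grip_width: 0.696
grip_force: 0.0
```

step_arm(commands=[{"travel": [0,0,0],"turn": [0,0,0]},{"travel": [0,0,0],"turn": [0,0,0]}])

```text
time: 14.3
position: [0.4745, -0.235, 0.0427]
tool_rot: [-3.024, 0.85, -0.0]
ft_force: [0.4, 0.2, 0.1]
grip_width: 0.695
grip_force: 0.0
```

Run:
```python
from h import *
print(go([.476,-.236,.0445],-31.4),ctrl.get_state()["position"])
```

```text
(array([ 1.7989,  0.0325, -1.7758]), array([-0.0015, -0.0009, -0.0091])) [ 0.4745 -0.235   0.0427]
```

step_arm(commands=[{"travel": [0.0018,0,-0.0017],"turn": [0,0,0]},{"travel": [0.0018,0,-0.0017],"turn": [0,0,0]},{"travel": [0.0018,0,-0.0017],"turn": [0,0,0]}])

```text
time: 14.6
position: [0.4762, -0.2363, 0.0448]
tool_rot: [3.024, -0.851, 0.001]
ft_force: [0.6, -0.1, 0.6]
grip_width: 0.695
grip_force: 0.0
```

step_arm(commands=[{"travel": [0,0,0],"turn": [0,0,0]},{"travel": [0,0,0],"turn": [0,0,0]},{"travel": [0,0,0],"turn": [0,0,0]},{"travel": [0,0,0],"turn": [0,0,0]},{"travel": [0,0,0],"turn": [0,0,0]}], gripper=0.3, force=25)

```text
time: 15.1
position: [0.4758, -0.2361, 0.0444]
tool_rot: [3.024, -0.851, -0.0]
ft_force: [-0.1, 0.2, -0.2]
grip_width: 0.455
grip_force: 25.0
```

step_arm(commands=[{"travel": [0,0,-0.008],"turn": [0,0,0]},{"travel": [0,0,-0.025],"turn": [0,0,0]},{"travel": [0,0,-0.06],"turn": [0,0,0]},{"travel": [0,0,-0.1],"turn": [0,0,0]},{"travel": [0,0,-0.14],"turn": [0,0,0]}])

```text
time: 15.6
position: [0.4756, -0.2358, 0.1863]
tool_rot: [3.024, -0.85, -0.0]
ft_force: [1.3, 0.3, -0.8]
grip_width: 0.45
grip_force: 25.0
```

step_arm(commands=[{"travel": [0,0,-0.04],"turn": [0,0,1]},{"travel": [0,0,-0.067],"turn": [0,0,3.7]},{"travel": [0,0,-0.067],"turn": [0,0,3.7]},{"travel": [0,0,-0.067],"turn": [0,0,3.7]}])

```text
time: 16.0
position: [0.4759, -0.2361, 0.252]
tool_rot: [2.995, -0.947, 0.002]
ft_force: [-0.5, -0.1, -1.3]
grip_width: 0.452
grip_force: 25.0
```

Run:
```python
from h import *
c=ex*.2944+ey*.4408;print(c,go([*c[:2],.255],YM),ctrl.get_state()["position"])
s=ctrl.get_image("side")[:,:,::-1].copy();cv2.imwrite("pics/s4.png",s)
```

```text
[0.4943 0.1914 0.    ] (array([-230.6741, -360.2931,   -3.3789]), array([ 0.0185, -0.069 ,  0.0053])) [ 0.4759 -0.2361  0.252 ]
```

step_arm(commands=[{"travel": [-0.023,-0.036,-0.002],"turn": [0,0,0]},{"travel": [-0.046,-0.072,-0.003],"turn": [0,0,0]},{"travel": [-0.069,-0.108,-0.003],"turn": [0,0,0]},{"travel": [-0.092,-0.144,-0.003],"turn": [0,0,0]},{"travel": [-0.115,-0.18,-0.003],"turn": [0,0,0]}])

```text
time: 16.55
position: [0.4841, -0.021, 0.2527]
tool_rot: [2.995, -0.948, -0.005]
ft_force: [0.7, -0.1, -0.4]
grip_width: 0.452
grip_force: 25.0
```

step_arm(commands=[{"travel": [-0.023,-0.036,0],"turn": [0,0,0]},{"travel": [-0.046,-0.072,0],"turn": [0,0,0]},{"travel": [-0.069,-0.108,0],"turn": [0,0,0]},{"travel": [-0.092,-0.144,0],"turn": [0,0,0]},{"travel": [-0.115,-0.18,0],"turn": [0,0,0]}])

```text
time: 17.05
position: [0.4938, 0.1918, 0.2529]
tool_rot: [2.994, -0.947, -0.003]
ft_force: [0.7, 0.5, -0.5]
grip_width: 0.454
grip_force: 25.0
```

step_arm(commands=[{"travel": [0,0,0],"turn": [0,0,0]},{"travel": [0,0,0],"turn": [0,0,0]},{"travel": [0,0,0],"turn": [0,0,0]}])

```text
time: 17.35
position: [0.4946, 0.1891, 0.2532]
tool_rot: [2.993, -0.95, -0.003]
ft_force: [0.3, -1.3, -0.8]
grip_width: 0.453
grip_force: 25.0
```

Run:
```python
from h import *
c=ex*.2944+ey*.4408;print(c,go([*c[:2],.215],YM),ctrl.get_state()["position"])
```

```text
[0.4943 0.1914 0.    ] (array([-1.4572, -1.7445, 38.1612]), array([ 0.1303,  0.0644, -0.1107])) [0.4946 0.1891 0.2532]
```

step_arm(commands=[{"travel": [-0.0015,-0.0017,0.015],"turn": [0,0,0]},{"travel": [-0.0015,-0.0017,0.03],"turn": [0,0,0]},{"travel": [-0.0015,-0.0017,0.038],"turn": [0,0,0]},{"travel": [-0.0015,-0.0017,0.038],"turn": [0,0,0]},{"travel": [-0.0015,-0.0017,0.038],"turn": [0,0,0]}])

```text
time: 17.85
position: [0.4949, 0.1924, 0.2167]
tool_rot: [2.994, -0.95, 0.0]
ft_force: [-0.2, 0.7, -0.1]
grip_width: 0.45
grip_force: 25.0
```

Run:
```python
from h import *
st=ctrl.get_state();p=st["position"];print(p,p@ex-.4007,p@ey-.2953)
s=ctrl.get_image("side")[:,:,::-1].copy();cv2.imwrite("pics/s5.png",s)
t=ctrl.get_image("top")[:,:,::-1].copy();cv2.imwrite("pics/t5.png",t)
z=cv2.resize(s[135:180,300:345],(590,590),interpolation=cv2.INTER_CUBIC);z=cv2.convertScaleAbs(z,alpha=1.3)
k=590/45
for i in range(0,45,5):
    cv2.putText(z,str(300+i),(int(i*k),10),0,.35,(0,255,255));cv2.putText(z,str(135+i),(0,int(i*k)+4),0,.35,(0,255,255))
    for j in range(0,45,5): cv2.circle(z,(int(i*k),int(j*k)),1,(0,0,255),-1)
z2=cv2.resize(t[195:225,190:210],(200,300),interpolation=cv2.INTER_CUBIC);z=np.hstack([z,np.vstack([z2,np.zeros((290,200,3),np.uint8)])])
cv2.imwrite("pics/hover.png",z)
```

```text
[0.4949 0.1924 0.2167] -0.10640728645044517 0.14664253238926866
```

View pics/hover.png

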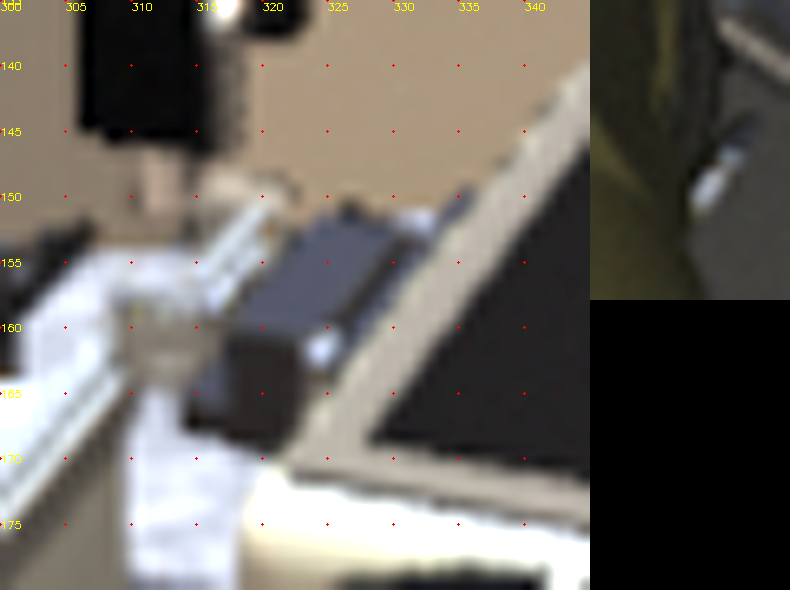

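The hover picture shows the cassette's end face below the near finger at columns 310–313 (rows 146–152). It is above the near cheek, which spans columns 309–316 at row 158. I'll quantify the offset along x.

Run:
```python
from h import *
s=cv2.imread("pics/s5.png").astype(int)
for r in(147,148,149,150,151,152):print(r,[tuple(s[r,c]) for c in range(307,318)])
print()
for r in(158,159,160,161,162,163):print(r,s[r,305:320].mean(1).astype(int))
for zz in(.1875,.195):
  for a in(-.0105,-.004,.004):print("cas",zz,a,proj("side",ex*(.4007-.1064+a)+ey*(.2953+.1466-.02)+[0,0,zz]))
for a in(-.007,0,.006):print("cheek",a,proj("side",ex*(.4007-.1063+a)+ey*(.2953+.1248)+[0,0,.168]))
```

```text
147 [(np.int64(84), np.int64(97), np.int64(107)), (np.int64(83), np.int64(97), np.int64(107)), (np.int64(81), np.int64(92), np.int64(104)), (np.int64(84), np.int64(95), np.int64(107)), (np.int64(104), np.int64(117), np.int64(132)), (np.int64(95), np.int64(107), np.int64(120)), (np.int64(81), np.int64(90), np.int64(101)), (np.int64(51), np.int64(56), np.int64(62)), (np.int64(59), np.int64(64), np.int64(72)), (np.int64(85), np.int64(96), np.int64(108)), (np.int64(91), np.int64(105), np.int64(116))]
148 [(np.int64(82), np.int64(96), np.int64(106)), (np.int64(83), np.int64(97), np.int64(107)), (np.int64(80), np.int64(92), np.int64(103)), (np.int64(83), np.int64(93), np.int64(105)), (np.int64(106), np.int64(120), np.int64(135)), (np.int64(105), np.int64(118), np.int64(133)), (np.int64(88), np.int64(98), np.int64(111)), (np.int64(58), np.int64(64), np.int64(71)), (np.int64(86), np.int64(96), np.int64(107)), (np.int64(119), np.int64(132), np.int64(143)), (np.int64(128), np.int64(142), np.int64(153))]
149 [(np.int64(83), np.int64(97), np.int64(107)), (np.int64(84), np.int64(97), np.int64(107
[... 1936 characters left out ...]
180 127  91 100 107 128 128 134 116 130  76  70  72]
159 [181 176 157 132  90 101 100 113 104 101  81  74  67  69  72]
160 [179 181 169 134  95  95  96  95  95  93  84  73  52  47  49]
161 [175 203 183 132  91  94  95  95  95  93  87  74  37  31  32]
162 [184 201 179 108  86  93 105 117 112 103  80  68  39  32  32]
163 [194 187 154 136 109  90  98 107 101  89  71  65  45  32  32]
cas 0.1875 -0.0105 [306.9024 150.0237]
cas 0.1875 -0.004 [309.6449 150.4611]
cas 0.1875 0.004 [313.0317 151.0013]
cas 0.195 -0.0105 [306.8615 146.9334]
cas 0.195 -0.004 [309.6162 147.3681]
cas 0.195 0.004 [313.018  147.9049]
cheek -0.007 [308.2373 158.5242]
cheek 0 [311.1658 159.0047]
cheek 0.006 [313.6835 159.4178]
```

Along x, the cassette is about 0.8 mm too far back relative to the clamp. Laterally it is fine. I'll shift it and lower it gently.

step_arm(commands=[{"travel": [-0.0006,0,0.003],"turn": [0,0,0]},{"travel": [-0.0006,0,0.006],"turn": [0,0,0]},{"travel": [-0.0006,0,0.008],"turn": [0,0,0]},{"travel": [-0.0006,0,0.009],"turn": [0,0,0]},{"travel": [-0.0006,0,0.01],"turn": [0,0,0]}])

```text
time: 18.45
position: [0.4941, 0.1934, 0.2062]
tool_rot: [2.995, -0.948, -0.0]
ft_force: [-1.3, -0.0, -0.6]
grip_width: 0.452
grip_force: 25.0
```

step_arm(commands=[{"travel": [0,0,0.0006],"turn": [0,0,0]},{"travel": [0,0,0.0012],"turn": [0,0,0]},{"travel": [0,0,0.0018],"turn": [0,0,0]},{"travel": [0,0,0.0024],"turn": [0,0,0]}])

```text
time: 18.85
position: [0.4944, 0.1932, 0.2041]
tool_rot: [-2.995, 0.948, -0.001]
ft_force: [-0.5, -0.7, 1.2]
grip_width: 0.45
grip_force: 25.0
```

Run:
```python
from h import *
st=ctrl.get_state();p=st["position"];print(p,p@ex-.4007,p@ey-.2953,st["ft_force"],go([*p[:2],.19],YM))
```

```text
[0.4944 0.1932 0.2041] -0.10729135613721508 0.14705301241345137 [-0.4561 -0.7288  1.2107] (array([-0.0076,  0.0025, 14.1291]), array([-0.01  , -0.031 , -0.0347]))
```

step_arm(commands=[{"travel": [0,0,0.0005],"turn": [0,0,0]},{"travel": [0,0,0.001],"turn": [0,0,0]},{"travel": [0,0,0.0015],"turn": [0,0,0]}])

```text
time: 19.15
position: [0.4946, 0.1931, 0.2027]
tool_rot: [2.995, -0.948, 0.001]
ft_force: [0.8, -0.6, 0.9]
grip_width: 0.449
grip_force: 25.0
```

step_arm(commands=[{"travel": [0,0,0.0005],"turn": [0,0,0]},{"travel": [0,0,0.001],"turn": [0,0,0]},{"travel": [0,0,0.0015],"turn": [0,0,0]}])

```text
time: 19.45
position: [0.4946, 0.1931, 0.2015]
tool_rot: [-2.995, 0.948, -0.002]
ft_force: [-0.1, -2.3, 5.0]
grip_width: 0.452
grip_force: 25.0
```

step_arm(commands=[{"travel": [0,0,0.0005],"turn": [0,0,0]},{"travel": [0,0,0.001],"turn": [0,0,0]}])

```text
time: 19.65
position: [0.4947, 0.1931, 0.2007]
tool_rot: [-2.995, 0.949, -0.002]
ft_force: [1.1, -2.8, 7.7]
grip_width: 0.451
grip_force: 25.0
```

```bash
cat > f.py <<'E'
from h import *
st=ctrl.get_state();p=st["position"];f=st["ft_force"];print(p,"mt",p@ex-.4007,p@ey-.2953,"f ex ey z",f@ex,f@ey,f[2],"torque ex ey z",st["torque"]@ex,st["torque"]@ey,st["torque"][2],go(p,YM,st)[1])
E
python3 f.py
```

```text
[0.4947 0.1931 0.2007] mt -0.10702948749688601 0.14714974723599183 f ex ey z 2.5236848055551726 -1.6440584073188258 7.715809355523411 torque ex ey z -0.18357024901942776 -0.3725581495694046 -0.06810146781392563 [-0.0246 -0.0691 -0.0483]
```

The lips push the cassette towards +x and the left cheek pushes it to the right. I'll comply with both and continue.

step_arm(commands=[{"travel": [0.0005,0.0004,-0.0003],"turn": [0,0,0]},{"travel": [0.001,0.0008,-0.0003],"turn": [0,0,0]},{"travel": [0.001,0.0008,0],"turn": [0,0,0]}])

```text
time: 19.95
position: [0.4948, 0.1927, 0.2]
tool_rot: [-2.994, 0.947, -0.001]
ft_force: [2.1, 0.7, 1.8]
grip_width: 0.454
grip_force: 25.0
```

```bash
python3 f.py
```

```text
[0.4948 0.1927 0.2   ] mt -0.1066948930922727 0.14680862494752744 f ex ey z 1.3507032989550638 1.7474802772462472 1.7534663330254843 torque ex ey z 0.6015628523129956 -0.4047801585077111 -0.07051041078072649 [-0.0738  0.0006 -0.0182]
```

step_arm(commands=[{"travel": [0.0004,-0.0003,0.0006],"turn": [0,0,0]},{"travel": [0.0004,-0.0003,0.0012],"turn": [0,0,0]},{"travel": [0.0004,-0.0003,0.0018],"turn": [0,0,0]}])

```text
time: 20.25
position: [0.4949, 0.1923, 0.1984]
tool_rot: [-2.995, 0.948, 0.0]
ft_force: [0.8, -0.0, 4.5]
grip_width: 0.452
grip_force: 25.0
```

```bash
python3 f.py
```

```text
[0.4949 0.1923 0.1984] mt -0.10636472223424681 0.14662895667705556 f ex ey z 0.6337671238769976 0.4308114408027299 4.483799238375273 torque ex ey z 0.2878256375148092 -0.04181408806345132 -0.07435885363677633 [ 0.0002  0.0065 -0.0149]
```

Going in well: low side forces and 4.5 N down.

step_arm(commands=[{"travel": [0.0001,0,0.0007],"turn": [0,0,0]},{"travel": [0.0001,0,0.0014],"turn": [0,0,0]},{"travel": [0.0001,0,0.0021],"turn": [0,0,0]}])

```text
time: 20.55
position: [0.495, 0.1922, 0.196]
tool_rot: [-2.995, 0.948, 0.0]
ft_force: [2.1, 1.9, 3.5]
grip_width: 0.452
grip_force: 25.0
```

```bash
python3 f.py
```

```text
[0.495  0.1922 0.196 ] mt -0.10620267038055242 0.14658669482678127 f ex ey z 0.6449789868562018 2.7178290785454373 3.4976402106296636 torque ex ey z 0.43041027750436966 -0.08762488924188096 -0.06548966509621329 [-0.0026  0.0074 -0.0184]
```

step_arm(commands=[{"travel": [0.0001,-0.0003,0.0007],"turn": [0,0,0]},{"travel": [0.0001,-0.0004,0.0014],"turn": [0,0,0]},{"travel": [0.0001,-0.0004,0.0021],"turn": [0,0,0]},{"travel": [0.0001,-0.0004,0.0027],"turn": [0,0,0]}])

```text
time: 20.95
position: [0.4951, 0.1922, 0.1932]
tool_rot: [2.995, -0.948, -0.001]
ft_force: [0.3, 0.9, 2.6]
grip_width: 0.454
grip_force: 25.0
```

```bash
python3 f.py
```

```text
[0.4951 0.1922 0.1932] mt -0.10612711818382153 0.14667386843756297 f ex ey z -0.2653757203204023 0.9112397951270668 2.560374435339452 torque ex ey z 0.22593857446123944 0.025118116102037524 -0.04055218499141796 [ 0.0382  0.017  -0.0197]
```

step_arm(commands=[{"travel": [0,-0.0001,0.0006],"turn": [0,0,0]},{"travel": [0,-0.0001,0.0012],"turn": [0,0,0]},{"travel": [0,-0.0001,0.0018],"turn": [0,0,0]}])

```text
time: 21.25
position: [0.4952, 0.1922, 0.1917]
tool_rot: [2.995, -0.948, -0.001]
ft_force: [-0.3, -0.5, 5.5]
grip_width: 0.451
grip_force: 25.0
```

```bash
python3 f.py
```

```text
[0.4952 0.1922 0.1917] mt -0.10607496344792033 0.146743985073157 f ex ey z 0.030867606073595556 -0.5366268224592832 5.475852535737567 torque ex ey z -0.09004809149373841 0.20869850777290852 -0.07339708789880267 [ 0.0427  0.0105 -0.026 ]
```

step_arm(commands=[{"travel": [0,0,0.0004],"turn": [0,0,0]},{"travel": [0,0,0.0008],"turn": [0,0,0]},{"travel": [0,0,0.0012],"turn": [0,0,0]}])

```text
time: 21.55
position: [0.4953, 0.1922, 0.191]
tool_rot: [2.994, -0.948, -0.0]
ft_force: [-2.2, -0.8, 8.6]
grip_width: 0.455
grip_force: 25.0
```

```bash
python3 f.py
```

```text
[0.4953 0.1922 0.191 ] mt -0.1060363042121088 0.14675094912732273 f ex ey z -1.283687868803544 -1.916808709762854 8.624275948794454 torque ex ey z -0.4449693355979204 0.31332991629956 -0.09431497323556848 [ 0.0466 -0.0098 -0.0277]
```

step_arm(commands=[{"travel": [0,0,0.0004],"turn": [0,0,0]},{"travel": [0,0,0.0008],"turn": [0,0,0]}])

```text
time: 21.75
position: [0.4953, 0.1923, 0.1906]
tool_rot: [2.994, -0.948, 0.0]
ft_force: [-3.2, -0.8, 10.3]
grip_width: 0.453
grip_force: 25.0
```

```bash
python3 f.py
```

```text
[0.4953 0.1923 0.1906] mt -0.10606231449243081 0.1468046818135632 f ex ey z -2.1272206118290455 -2.479598581966603 10.336883605310371 torque ex ey z -0.5598864116811932 0.38450786015963545 -0.03773073714022897 [ 0.0471 -0.0203 -0.0229]
```

step_arm(commands=[{"travel": [-0.0004,0.0004,0],"turn": [0,0,0]},{"travel": [-0.0004,0.0004,0.0004],"turn": [0,0,0]},{"travel": [-0.0004,0.0004,0.0007],"turn": [0,0,0]}])

```text
time: 22.05
position: [0.4952, 0.1923, 0.1903]
tool_rot: [2.995, -0.948, 0.002]
ft_force: [-2.8, -0.7, 11.2]
grip_width: 0.451
grip_force: 25.0
```

```bash
python3 f.py
```

```text
[0.4952 0.1923 0.1903] mt -0.10613867985610359 0.14676215972458012 f ex ey z -1.9158630091106017 -2.1868175469937934 11.213419608402058 torque ex ey z -0.5338780978324513 0.38316639408279546 -0.00966203057272274 [-0.0055 -0.0689 -0.0261]
```

step_arm(commands=[{"travel": [0,0.0002,0.0005],"turn": [0,0,0]},{"travel": [0,0.0002,0.001],"turn": [0,0,0]},{"travel": [0,0.0002,0.001],"turn": [0,0,0]}])

```text
time: 22.35
position: [0.4952, 0.1923, 0.1899]
tool_rot: [2.995, -0.948, 0.003]
ft_force: [-2.6, -0.7, 14.4]
grip_width: 0.448
grip_force: 25.0
```

```bash
python3 f.py
```

```text
[0.4952 0.1923 0.1899] mt -0.10613271959598164 0.14680260028986974 f ex ey z -1.7305074885174296 -2.061165190965585 14.384710492881917 torque ex ey z -0.6227901746554197 0.4584032683090353 -0.009309650723122606 [-0.0275 -0.0902 -0.0211]
```

The force now rises linearly at about 5 N/mm, where the jaw drag had been a steady 3–4 N, so the cassette is on the floor. I'll unload and release.

step_arm(commands=[{"travel": [0,0,-0.0008],"turn": [0,0,0]},{"travel": [0,0,-0.0015],"turn": [0,0,0]},{"travel": [0,0,-0.0015],"turn": [0,0,0]}])

```text
time: 22.65
position: [0.4952, 0.1923, 0.1908]
tool_rot: [-2.995, 0.948, -0.002]
ft_force: [-1.5, 0.0, 9.2]
grip_width: 0.452
grip_force: 25.0
```

step_arm(commands=[{"travel": [0,0,0],"turn": [0,0,0]},{"travel": [0,0,0],"turn": [0,0,0]},{"travel": [0,0,0],"turn": [0,0,0]}], gripper=0.56)

```text
time: 22.95
position: [0.4942, 0.1918, 0.1886]
tool_rot: [2.994, -0.948, -0.002]
ft_force: [-0.1, -0.8, -0.4]
grip_width: 0.551
grip_force: 0.0
```

```bash
python3 f.py
```

```text
[0.4942 0.1918 0.1886] mt -0.1066572538787125 0.14576513587269485 f ex ey z 0.39287208857993466 -0.6956508921970397 -0.44175904642526403 torque ex ey z 0.08749566742927684 0.1192546652146718 -0.05051546749823213 [ 0.0843  0.0523 -0.0231]
```

step_arm(commands=[{"travel": [0,0,-0.006],"turn": [0,0,0]},{"travel": [0,0,-0.02],"turn": [0,0,0]},{"travel": [0,0,-0.045],"turn": [0,0,0]},{"travel": [0,0,-0.065],"turn": [0,0,0]},{"travel": [0,0,-0.07],"turn": [0,0,0]}])

```text
time: 23.45
position: [0.4961, 0.1929, 0.2628]
tool_rot: [-2.993, 0.947, -0.007]
ft_force: [0.3, 0.9, -0.0]
grip_width: 0.56
grip_force: 0.0
```

step_arm(commands=[{"travel": [0.023,0.036,0],"turn": [0,0,0]},{"travel": [0.046,0.072,0],"turn": [0,0,0]},{"travel": [0.069,0.108,0],"turn": [0,0,0]},{"travel": [0.092,0.144,0],"turn": [0,0,0]},{"travel": [0.115,0.18,0],"turn": [0,0,0]}])

```text
time: 23.95
position: [0.4847, -0.023, 0.2594]
tool_rot: [2.995, -0.948, 0.0]
ft_force: [1.5, -0.7, 0.0]
grip_width: 0.56
grip_force: 0.0
```

step_arm(commands=[{"travel": [0.023,0.036,0],"turn": [0,0,0]},{"travel": [0.046,0.072,0],"turn": [0,0,0]},{"travel": [0.069,0.108,0],"turn": [0,0,0]},{"travel": [0.069,0.108,0],"turn": [0,0,0]},{"travel": [0.069,0.108,0],"turn": [0,0,0]}])

```text
time: 24.45
position: [0.4791, -0.1501, 0.259]
tool_rot: [-2.993, 0.952, 0.002]
ft_force: [-0.0, -0.1, 0.3]
grip_width: 0.561
grip_force: 0.0
```

Run:
```python
from h import *
t=ctrl.get_image("top")[:,:,::-1].copy();s=ctrl.get_image("side")[:,:,::-1].copy();cv2.imwrite("pics/tf.png",t);cv2.imwrite("pics/sf.png",s)
t2=cv2.imread("pics/t2.png");s2=cv2.imread("pics/s2.png")
print("mark/knob region diff",np.abs(t[200:250,250:300].astype(int)-t2[200:250,250:300]).mean())
# what changed at the clamp = the cassette
for n,a,b,(x,y,w,h) in(("top",t,t2,(188,195,40,40)),("side",s,s2,(300,135,35,35))):
    d=(np.abs(a[y:y+h,x:x+w].astype(int)-b[y:y+h,x:x+w]).max(2)>25).astype(np.uint8)
    for r in d: print("".join(".#"[v] for v in r))
    q=np.argwhere(d)[:,::-1].astype(np.float32);print(n,cv2.minAreaRect(q+np.float32([x,y])))
for z in(.157,.16):
  c=ex*(.4007-.1053)+ey*(.2953+.1465)
  for a in(-.0145,-.004,.004):
    print(z,a,[(proj("top",c+a*ex+b*ey+[0,0,z+.028]).round(1),proj("side",c+a*ex+b*ey+[0,0,z+.028]).round(1)) for b in(-.02,.02)])
```

```text
mark/knob region diff 1.822
........................................
........................................
........................................
........................................
........................................
........................................
........................................
........................................
........................................
........................................
........................................
........................................
........#....#..........................
.......###....##........................
......######....#.......................
......#######...........................
.......#######....##....................
........########....#...................
........#########.#..##.................
........##########..#.##................
..........#########.....................
...........##...#####...................
..........#.###.#######.................
.............####.#######...............
...............##.#.##.##...............
................###.#.##................
......
[... 1996 characters left out ...]
09766, 20.22549819946289), 41.18592834472656)
0.157 -0.0145 [(array([206.5, 224. ]), array([305.7, 150.9])), (array([191.3, 213.3]), array([311.6, 143.5]))]
0.157 -0.004 [(array([209.4, 219.9]), array([310.1, 151.6])), (array([194.2, 209.3]), array([316. , 144.2]))]
0.157 0.004 [(array([211.6, 216.9]), array([313.5, 152.1])), (array([196.3, 206.2]), array([319.2, 144.7]))]
0.16 -0.0145 [(array([206.3, 223.8]), array([305.7, 149.6])), (array([191. , 213.2]), array([311.6, 142.3]))]
0.16 -0.004 [(array([209.1, 219.8]), array([310.1, 150.3])), (array([193.9, 209.1]), array([316., 143.]))]
0.16 0.004 [(array([211.3, 216.7]), array([313.5, 150.9])), (array([196. , 206.1]), array([319.3, 143.5]))]
```

The change masks show the cassette standing square in the clamp at the predicted pixels, and the mark and pin are unchanged. Handing in.

```bash
python3 -c "
from bench import ctrl
print(ctrl.close_job())"
```

```text
the job is handed in; nothing more can be done
None
```

I handed the job in at about 24.5 s with the handwheel locked at its white mark and the wax cassette pushed home in the clamp, wax towards the knife, and released. No verdict came back; these results rest on the camera images and the force readings (at most about 14 N in the readings).

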